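Brush out the jar and park the brush in its stand

ROBOT

A 7-joint arm with a two-finger parallel gripper is mounted at the origin on the work surface. World frame = base frame: x ahead of the robot, y to its left, z up, the work surface at z = 0. Lengths are in m, angles in rad, forces in N, time in s.
With the tool pointing down it reaches from about 0.425 to 0.95 m from the base axis. Payload 4.7 kg.
Tool frame: the origin (TCP) lies at the very end of the fingers, on their centre line; the grasp point (between the pads) lies 19 mm behind it (r.grip_point_offset is the distance from the TCP to the grasp point, in m); z points along the fingers, y is the line along which they close (so a half turn about z gives the same grasp; the last joint's range is limited). The gripper opens to 85 mm and grips with 20 to 120 N. Pads are 22 mm wide; open, the fingers measure 114 mm over their backs; the gripper's body (76 mm by 85 mm) begins 54 mm behind the grasp point. The pads swing forward as they close: fully open they stand 13 mm farther back than shut.
Start: joints at [1.111, 0.469, -0.049, 1.532, 0.024, 1.141, -0.082], TCP at [0.282, -0.613, 0.231] pointing down, gripper open.
Joint ranges: [-2.59, 2.59], [-0.33, 1.99], [-1.39, 1.29], [0.1, 2.45], [-1.04, 4.18], [0.21, 1.99], [-2.66, 2.66]. Speed limits (rad/s): [2.57, 2.57, 3.14, 3.14, 3.14, 3.14, 3.14].

INTERFACE

Orientations are given as [roll, pitch, yaw] about the fixed x, y, z axes, in that order (R = Rz(yaw) Ry(pitch) Rx(roll)).
In Python, from station import r gives the robot as it stands.
- The arm moves only by the tool drive_tool, never from a script. Its argument "deltas" is one flat list of numbers, 5 for each row, row after row: the opening, from -1 (shut) to 1 (fully open), then the shift along the tool's x, y, z each as a share of 0.04 m, from -1 to 1, then the turn about the tool's z as a share of 0.12 rad, from -1 to 1. In form: [fingers, dx, dy, dz, yaw, fingers, dx, dy, dz, yaw, ...]. A call has 1 to 12 rows; each row shifts and turns the commanded pose from where the row before left it, along the tool's axes as they then stand; what a row does not reach is not made up. A row lasts 1/12 s, in which the tool goes at most 41.7 mm and 7.16 degrees, less where a joint would pass 70% of its speed; a pose out of reach is approached as far as the arm can. A call with a number of a shift or a turn outside -1 to 1 is refused whole. A call with a gripper value outside its range is refused whole. The fingers move at their own pace and stop on an object; the grip force is fixed at half the most. Time passes only in rows, so rows that do not move let the fingers close. It gives the time, the measured TCP pose, the force, the opening and the grip force at its end, in the units of the state.
- r.observe(): the state, without advancing time (a new reading comes with each control period).
- r.read_camera(name): name is "side" or "top"; returns (picture, depth): 384x512x3 uint8, red, green, blue; 384x512 float32, m along the optical axis (not along the pixel's ray), 0 where there is no reading.
- r.camera_info(name): a dict with "fx", "fy", "cx", "cy" (pixels), "world_from_camera" (4x4, takes a point from camera to world coordinates). Camera axes: x right, y up, looking along -z (the intrinsics and any distortion apply to the point x, -y, -z); pixel columns grow to the right and rows downward; lengths in m; the calibration is good to about 2 mm. A picture is of the moment at which its call begins. camera_info takes no time and is no camera call.
- r.job_done(): hands the job in; it is judged then, once.
Trained networks look in the newest picture that a camera, given by its name, has taken for a name from the list of things; names that differ only in an ending like _2 or _b are one class to them, and where a whole thing is asked for, a point or a joint stands for the part that bears it (a point fixed in the world has none). Each returns a list of dicts, best first, with "score" (0 to 1); they miss things now and then, are a little off and sometimes report something else, mostly with a low value. They report only what shows in the picture. A call takes as long as a camera call. They do not tell look-alikes from the thing itself.
- r.find_in(camera, name): "bbox" ([centre column, centre row, width, height] in pixels, round what is visible of it).
- r.cut_out(camera, name): "mask" (384x512 bool, what is visible of it) and "bbox" ([centre column, centre row, width, height] in pixels, round what is visible of it).
- r.mark_of(camera, name): "point" ([column, row] in pixels: a listed point, or the origin of a listed thing).
The state is a dict: "time": time; "joint_pos": joint angles; "joint_velocities": joint speeds; "tau": joint torques, N m; "tcp_pos": TCP position; "eef_rot": TCP orientation; "wrist_force": force on the tool from outside, world axes, zero at the start; "moment": the same for the moment, N m; "opening": opening from 0.0 (shut) to 1.0 (fully open); "gripper_force": force on a finger pad.
Only numpy, scipy, OpenCV 4.12 (cv2) and the standard library are available. Lean on these libraries where they do the work, as an engineer would, in place of code of your own. Each camera call takes 0.05 s, during which the arm holds its last target. There are 200 camera calls.

TASK

Take the loose lid off the open-mouthed glass jar in the blue crates and set it down flat, knob up, on the bare slate. Then pull the long brush out of its stand and brush the inside of the jar with at least three full strokes, each going right down to the bottom and back up until the bristle head is level with the rim, and put the brush back in the stand, upright with its square plug fully home in the square socket. Do not drop the lid or the brush, do not ram the brush hard into the jar, leave the jar standing in its crate, and leave the twist-lid jar, the amber bottle and the can as they stand.

Things in the scene. Friction and masses are not known exactly. Their poses are not given: they have to be found in the camera images.
- crates: two blue crates clipped side by side, fixed: 112 mm (own x) by 228 mm (own y), walls 60 mm high, 5 mm thick, floor 5 mm thick; two cells 102 mm square, centred at own y = -58 and +58 mm; one holds the jar to clean, the other the twist-lid jar (either way round). Origin: centre of underside, z up. The crates are left of the robot and the stand right, or the other way round
- jar: straight round clear-glass jar to be brushed out, loose, about 0.4 kg: outer diameter 76, inner diameter 66, height 110, bottom 6 mm thick; stands in one crate cell with about 13 mm of play all round. Origin: centre of its underside, z up
- jar_floor (a point): centre of the jar's inner floor, 6 mm above its underside, 104 mm below the rim; z up
- lid: loose lift-off lid on the jar at the start, no twisting, about 0.12 kg: aluminium disc, diameter 76, 8 mm thick; below it a lip of diameter 58, 8 mm high, loose in the jar's mouth; above it a round dark wooden knob, diameter 30 from 22 to 48 mm above the origin, on a neck of diameter 22 (16 to 22 mm). Origin: centre of the lip's underside, z up; at height 0 when knob up on the slate
- brush: rigid brush, loose, about 0.18 kg, 208 mm long, handle up. Origin: centre of its square flange's underside, z up the handle. Heights in mm: flange 66 x 66, 0 to 8; square wooden handle 30 x 30, 8 to 68; square plug 52 x 52, 0 to -16, then 47 x 47 to -22; stem diameter 8; bristle head diameter 50, -95 to -140. Squares parallel to own x, y. Plug home: the flange rests on the stand's plate
- brush_tip (a point): lower end of the bristle head on the brush's axis, 140 mm below the brush's origin
- stand: wooden brush stand, fixed, brush in it at the start: plate 120 x 120 mm, 22 mm thick, top at 150 mm, on four 14 mm square corner legs, with a square through hole 56 x 56 mm in the middle (mouth chamfered 3 mm), sides parallel to own x and y. The brush fits in any of four quarter turns. Origin: centre under the stand, on the slate, z up
- socket (a point): centre of the square hole at the level of the plate's top, 150 mm above the slate; axes as the stand
- twist_jar: bystander: clear jar with a steel twist lid, loose, diameter 78, height 105 mm, in the other crate cell. Origin: centre of the underside
- bottle: bystander: tall amber glass bottle, loose, diameter 64, height 200 mm, close beside the stand. Origin: centre of the underside
- can: bystander: silver aluminium can, loose, diameter 66, height 115 mm, between the crates and the stand. Origin: centre of the underside. (A fixed grey drawer box, 130 mm high, stands well behind the work, its knobs 740 mm or more ahead of the robot)
There are look-alikes about, which are no part of the job. Of the things that look like the stand, take the one that is farthest from the robot's base at the start.

How it is judged:
On the way, in this order (a step that is already met when the one before it is completed fails the run):
1. the lid lies flat, knob up, on the slate, let go (height (world z) of lid below 0.004 m and angle between lid's own z axis and vertical below 0.08 rad and contact force between the fingers and lid below 0.1 N), for 0.2 s.
2. first stroke: the brush tip within 15 mm of the jar's inner floor (z of brush_tip in the frame of jar_floor below 0.015 m and horizontal distance between brush_tip and jar_floor below 0.033 m).
3. first stroke: the brush tip back up at least 48 mm above the jar's inner floor, still over or in the jar (z of brush_tip in the frame of jar_floor above 0.048 m and horizontal distance between brush_tip and jar_floor below 0.033 m).
4. second stroke: the brush tip within 15 mm of the jar's inner floor (all of step 2).
5. second stroke: the brush tip back up at least 48 mm above the jar's inner floor, still over or in the jar (all of step 3).
6. third stroke: the brush tip within 15 mm of the jar's inner floor (all of step 4).
7. third stroke: the brush tip back up at least 48 mm above the jar's inner floor, still over or in the jar (all of step 5).
At the end, for the whole second after the job is handed in: The brush stands upright (0.05 rad) in the stand, flange within 4 mm of the plate, 5 mm of centre; the lid lies knob up and flat (0.08 rad) on the slate, origin under 4 mm; the jar stands upright (0.08 rad) on its crate's floor (underside under 12 mm); brush, lid and jar are at rest (z of brush in the frame of socket below 0.004 m and horizontal distance between brush and socket below 0.005 m and angle between brush's own z axis and vertical below 0.05 rad and linear speed of each of brush, lid, jar below 0.02 m/s and height (world z) of lid below 0.004 m and angle between each of lid, jar's own z axis and vertical below 0.08 rad and z of jar in the frame of crates below 0.012 m); the robot touches nothing.
It fails at once if the lid or the brush is dropped (falls free faster than 0.5 m/s) ((linear speed of lid above 0.5 m/s and contact force between the fingers and lid below 0.05 N) or (linear speed of brush above 0.5 m/s and contact force between the fingers and brush below 0.05 N)).
It fails at once if the brush is rammed into the jar with more than 40 N (contact force between brush and jar above 40 N).
It fails at once if the jar is tipped by more than 0.3 rad or lifted out of its crate (angle between jar's own z axis and vertical above 0.3 rad or z of jar in the frame of crates above 0.05 m).
It fails at once if the twist-lid jar, the amber bottle or the can is moved by more than 30 mm or tipped by more than 0.3 rad ((distance of twist_jar from where it was at the start of the episode above 0.03 m or angle between twist_jar's own z axis and vertical above 0.3 rad) or (distance of bottle from where it was at the start of the episode above 0.03 m or angle between bottle's own z axis and vertical above 0.3 rad) or (distance of can from where it was at the start of the episode above 0.03 m or angle between can's own z axis and vertical above 0.3 rad)).
It also fails if it takes over 72 s, if anything falls off the work surface, if the arm or the gripper's body presses on something with over 40 N, if the wrist force passes 120 N, or if a joint passes its speed limit or range.

## Working session

There is one attempt and no reset: what is moved stays moved. The work goes in short steps, Python scripts to look and compute and a tool call to move; the robot and the scene stay as the last step left them, time stands still between calls to the robot, and variables do not carry over. Pictures are saved under pics/ and viewed, at most 10 in all, crops included, and the job is handed in when it is done.

Besides the shell and the picture viewer there is one more tool, called after "Emit:" as a command line: name --argument value ..., lists and objects as JSON in quotes. drive_tool: Moves the arm, as the interface text tells. Shift numbers are shares of 0.04 m and turn numbers shares of 0.12 rad, none past 1 either way. Its arguments: {"type":"object","properties":{"deltas":{"type":"array","items":{"type":"number","minimum":-1,"maximum":1}}},"required":["deltas"]}

```bash
mkdir -p pics; cat > h.py <<'E'
import numpy as np, cv2
from station import r
def world(cam,depth):
    i=r.camera_info(cam); v,u=np.mgrid[0:384,0:512]
    z=depth; P=np.stack([(u-i["cx"])/i["fx"]*z,-(v-i["cy"])/i["fy"]*z,-z,np.ones_like(z)],-1)
    return (P@np.array(i["world_from_camera"]).T)[...,:3]
def save(n,im): cv2.imwrite("pics/"+n,im[...,::-1])
E
python3 - <<'E'
from h import *
print(r.observe())
a,d=r.read_camera("top"); b,e=r.read_camera("side")
np.savez("s.npz",a=a,d=d,b=b,e=e)
save("all.png",cv2.resize(np.vstack([a,b]),(450,600)) if 0 else np.hstack([cv2.resize(a,(400,300)),cv2.resize(b,(400,300))]))
save("top.png",cv2.resize(a,(800,600)))
save("side.png",cv2.resize(b,(800,600)))
for c,D in(("top",d),("side",e)):
  W=world(c,D); i=r.camera_info(c); print(c,{k:v for k,v in i.items()if k!="world_from_camera"},np.array(i["world_from_camera"])[:3,3])
  for n in["crates","jar","lid","brush","stand","twist_jar","bottle","can"]:
    for f in r.cut_out(c,n)[:4]:
      m=f["mask"]&(D>0)
      if m.sum()<5: continue
      p=W[m]; print(n,round(f["score"],2),np.round(f["bbox"]),np.round(np.median(p,0),3),"z95",np.round(np.percentile(p,[2,98],axis=0),3).tolist())
E
```

```text
{'time': 0.0, 'joint_pos': array([ 1.111091  ,  0.46945213, -0.04861014,  1.53370565,  0.02407539,
        1.14100833, -0.08229065]), 'joint_velocities': array([ 0.0012566 , -0.00046348, -0.00070632,  0.00100462, -0.00046652,
        0.00168368,  0.00099288]), 'tau': array([ 3.68781857e-04, -5.10313618e+01, -4.65167128e-02, -2.37710363e+01,
        1.07257365e-02,  7.58825568e-03,  2.28858903e-05]), 'tcp_pos': array([ 0.28165699, -0.61277356,  0.23024929]), 'eef_rot': array([-3.13960421e+00,  4.48691369e-05,  4.30849901e-01]), 'wrist_force': array([ 0.11822319,  0.58551562, -0.13468995]), 'moment': array([-0.00574918, -0.03711234, -0.01671134]), 'gripper_force': 0.0, 'opening': 1.0013519539500564}
top {'fx': 370.98138237691165, 'fy': 370.98138237691165, 'cx': 248.42978847580952, 'cy': 195.69848335496891} [0.41899745 0.00839359 1.04080697]
crates 0.95 [356. 161.  94.  70.] [ 0.565 -0.229  0.036] z95 [[0.489, -0.358, 0.001], [0.651, -0.121, 0.062]]
crates 0.25 [345. 165.  30.  33.] [ 0.545 -0.189  0.123] z95 [[0.515, -0.226, 0.119], [0.579, -0.159, 0.157]]
jar 0.66 [331. 173.  25.  25.
[... 1747 characters left out ...]
.136] z95 [[0.486, 0.191, 0.002], [0.608, 0.36, 0.151]]
stand 0.94 [187. 240.  53.  75.] [ 0.365 -0.188  0.147] z95 [[0.299, -0.223, 0.004], [0.427, -0.094, 0.151]]
stand 0.67 [227. 152.  48.  61.] [0.352 0.272 0.133] z95 [[0.25, 0.233, -0.002], [0.408, 0.551, 0.151]]
twist_jar 0.67 [265. 298.  40.  49.] [ 0.585 -0.312  0.107] z95 [[0.548, -0.33, 0.022], [0.619, -0.259, 0.111]]
twist_jar 0.25 [255. 270.  30.  29.] [ 0.546 -0.225  0.087] z95 [[0.515, -0.231, 0.037], [0.584, -0.197, 0.114]]
bottle 0.85 [296. 144.  16.  53.] [0.576 0.364 0.151] z95 [[0.558, 0.347, 0.012], [0.597, 0.376, 0.199]]
can 0.6 [246. 208.  23.  41.] [0.469 0.001 0.077] z95 [[0.436, -0.009, 0.001], [0.496, 0.051, 0.115]]
```

View pics/top.png

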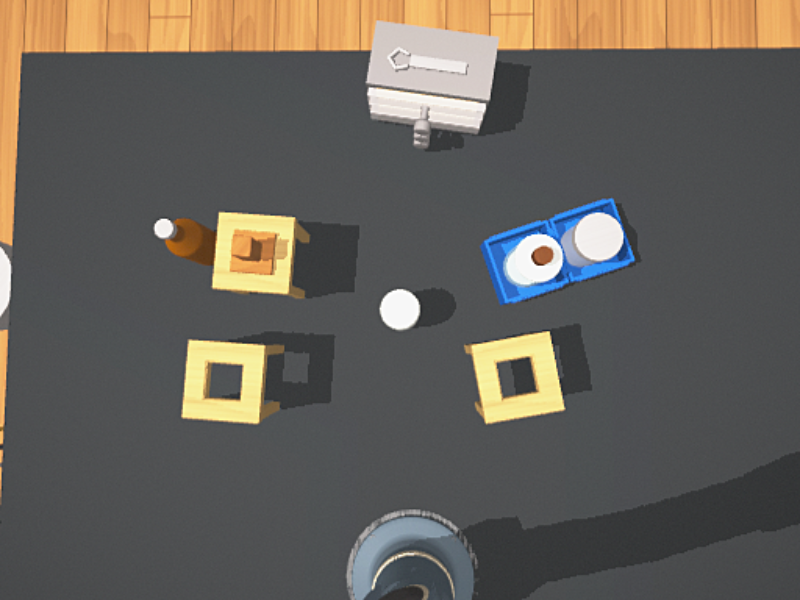

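View pics/side.png

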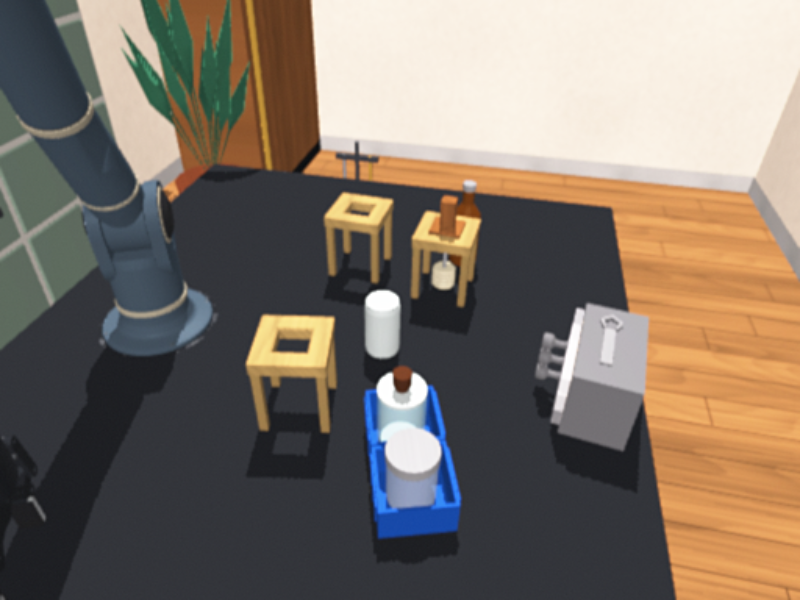

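```bash
cat > m.py <<'E'
from h import *
def rect(p):
    R=cv2.minAreaRect((p[:,:2]*1000).astype(np.float32)); return np.round(R[0],1),np.round(R[1],1),round(R[2],1)
def sel(W,c,rad,z0,z1):
    return W[(np.hypot(W[...,0]-c[0],W[...,1]-c[1])<rad)&(W[...,2]>z0)&(W[...,2]<z1)]
E
python3 - <<'E'
from m import *
s=np.load("s.npz")
save("crop.png",np.hstack([cv2.resize(s["a"][120:280,90:270],(420,373)),cv2.resize(s["a"][120:280,270:420],(350,373))]))
for c,d in(("top","d"),("side","e")):
    W=world(c,s[d]); print(c)
    for n,cc,rad,z0,z1 in[("plate",(.546,.255),.1,.146,.1535),("flange",(.546,.255),.06,.155,.163),("handle",(.546,.255),.06,.212,.224),("lid",(.548,-.195),.06,.118,.128),("knob",(.548,-.195),.04,.15,.16),("crate",(.57,-.24),.14,.054,.064),("can",(.465,.025),.05,.11,.12),("twist",(.58,-.29),.05,.107,.114),("bottletop",(.57,.365),.05,.19,.205),("plateB",(.346,.3),.1,.146,.1535),("plateC",(.36,-.155),.1,.146,.1535)]:
        p=sel(W,cc,rad,z0,z1)
        if len(p)>4:
            print(n,len(p),*rect(p),"medz",round(np.median(p[:,2]),4),"circ",np.round(cv2.minEnclosingCircle((p[:,:2]*1000).astype(np.float32))[0],1))
E
```

```text
top
plate 1634 [549.7 255.3] [121.4 120.4] 86.2 medz 0.15 circ [549.5 255.2]
flange 445 [548.8 244.1] [85.6 65.8] 85.4 medz 0.1578 circ [548.5 248.9]
handle 174 [549.4 254.3] [29.8 29.7] 85.4 medz 0.2178 circ [549.7 253.6]
lid 585 [ 548.1 -192. ] [72.5 73.4] 3.0 medz 0.1226 circ [ 548.2 -192.3]
knob 123 [ 548.4 -192.2] [26.8 27.7] 1.2 medz 0.1547 circ [ 548.3 -192.1]
crate 875 [ 570.2 -240.5] [117.7 229.7] 19.1 medz 0.059 circ [ 569.  -240.9]
can 451 [464.7  26.2] [57.7 57.6] 0.4 medz 0.1147 circ [465.8  26. ]
twist 701 [ 584.5 -290.9] [75.9 76.1] 27.4 medz 0.1094 circ [ 584.6 -290.6]
bottletop 140 [577.1 375.7] [27.8 28.6] 1.9 medz 0.1994 circ [577.6 376.2]
plateB 1906 [348.8 297.2] [121.6 120.4] 86.8 medz 0.1498 circ [348.7 297.5]
plateC 1995 [ 361.7 -154.7] [120.1 120.4] 10.9 medz 0.1494 circ [ 361.6 -155. ]
side
plate 469 [547.6 253.6] [124.  120.3] 86.4 medz 0.1488 circ [547.7 254.5]
flange 143 [548.3 252.1] [67.2 64.6] 86.2 medz 0.1569 circ [545.5 252.1]
handle 52 [548.  251.5] [31.6 29.5] 88.2 medz 0.216 circ [548.5 251. ]
lid 454 [ 547.9 -196.3] [71.5 73.1] 13.8 medz 0.122 circ [ 546.9 -194.3]
knob 106 [ 546.3 -194.2] [27.7 29. ] 11.8 medz 0.1542 circ [ 546.2 -193.7]
crate 906 [ 567.8 -240.9] [118.4 232.4] 19.1 medz 0.0585 circ [ 567.  -240.5]
can 218 [463.3  23.6] [57.7 59. ] 14.9 medz 0.114 circ [464.8  24.3]
twist 795 [ 583.4 -291.5] [73.7 78.3] 13.1 medz 0.1092 circ [ 583.5 -291.7]
bottletop 45 [575.7 373.1] [27.3 26.1] 7.2 medz 0.1977 circ [576.1 375.2]
plateB 483 [346.7 296. ] [125.8 121.7] 87.0 medz 0.1488 circ [347.1 294.5]
plateC 1253 [ 360.  -154.7] [120.3 124.6] 11.0 medz 0.149 circ [ 360.8 -155.6]
```

View pics/crop.png

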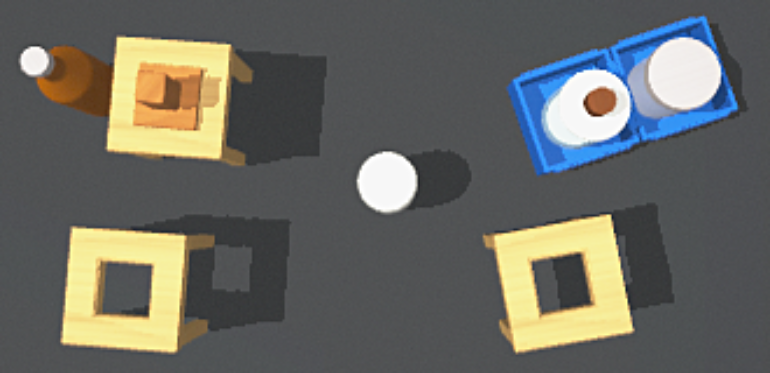

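The stand to use is the one at (253,253) in the top picture. It is about 0.60 m from the base and holds the brush; the empty ones at (225,382) and (518,378) are about 0.46 m and 0.39 m away. The crop confirms it. The lidded jar is at (540,258), with its knob at about (0.5475, -0.193).

Emit:
drive_tool --deltas '[1,0.8,-0.5,0,0,1,0.8,-0.5,0,0,1,0.8,-0.5,0,0,1,0.8,-0.5,0,0,1,0.8,-0.5,0,0,1,0.8,-0.5,0,0,1,0.8,-0.5,0,0,1,0.8,-0.5,0,0,1,0.8,-0.5,0,0,1,0.8,-0.5,0,0,1,0.8,-0.5,0,0,1,0.8,-0.5,0,0]'

```text
time: 1.9
tcp_pos: [0.5314, -0.2333, 0.2317]
eef_rot: [3.141, -0.0, 0.431]
wrist_force: [-0.8, -1.1, 0.6]
opening: 0.998
gripper_force: 0.0
```

Emit:
drive_tool --deltas '[1,0,0,0,-0.98,1,0,0,0,-0.98,1,0,0,0,-0.98,1,0,0,0,-0.98,1,0,0,0,-0.98,1,0,0,0,-0.98,1,0,0,0,-0.98,1,0,0,0,-0.98,1,0,0,0,-0.98]'

```text
time: 2.65
tcp_pos: [0.5306, -0.235, 0.2314]
eef_rot: [3.141, 0.0, 1.495]
wrist_force: [0.3, -0.0, -0.2]
opening: 1.002
gripper_force: 0.0
```

```bash
cat > g.py <<'E'
import sys
from h import *
# usage: g.py x y z yaw -> units in current tool frame
o=r.observe(); p=o["tcp_pos"]; y=o["eef_rot"][2]; t=list(map(float,sys.argv[1:]))
d=np.array(t[:3])-p; c,s=np.cos(y),np.sin(y)
print("tcp",p.round(4),"rpy",o["eef_rot"].round(4),"t",round(o["time"],2),"F",o["wrist_force"].round(2),"op",round(o["opening"],3),"gf",round(o["gripper_force"],1))
print("units dx,dy,dz,yaw",np.round([(d[0]*c+d[1]*s)/.04,(d[0]*s-d[1]*c)/.04,-d[2]/.04,-(t[3]-y)/.12],3))
E
python3 g.py .5475 -.193 .127 1.496
```

```text
tcp [ 0.5306 -0.235   0.2314] rpy [3.1414e+00 2.0000e-04 1.4949e+00] t 2.65 F [ 0.26 -0.05 -0.16] op 1.002 gf 0.0
units dx,dy,dz,yaw [ 1.079  0.342  2.611 -0.01 ]
```

Emit:
drive_tool --deltas '[1,0.54,0.17,0,0,1,0.54,0.17,0,0,1,0,0,0.5,0,1,0,0,0.5,0,1,0,0,0.5,0,1,0,0,0.5,0,1,0,0,0.4,0,1,0,0,0.2,0,1,0,0,0,0,1,0,0,0,0]'

```text
time: 3.48
tcp_pos: [0.548, -0.193, 0.1276]
eef_rot: [3.141, 0.0, 1.489]
wrist_force: [0.2, -0.6, -0.2]
opening: 0.999
gripper_force: 0.0
```

Emit:
drive_tool --deltas '[-1,0,0,0,0,-1,0,0,0,0,-1,0,0,0,0,-1,0,0,0,0,-1,0,0,0,0,-1,0,0,0,0,-1,0,0,0,0,-1,0,0,0,0,-1,0,0,0,0,-1,0,0,0,0]'

```text
time: 4.32
tcp_pos: [0.5484, -0.1931, 0.1281]
eef_rot: [3.14, 0.0, 1.489]
wrist_force: [0.4, -0.8, 5.6]
opening: 0.33
gripper_force: 59.8
```

```bash
python3 g.py .5475 -.193 .190 1.496
```

```text
tcp [ 0.5484 -0.1931  0.1281] rpy [3.1399e+00 5.0000e-04 1.4892e+00] t 4.32 F [ 0.4  -0.83  5.58] op 0.33 gf 59.8
units dx,dy,dz,yaw [ 1.000e-03 -2.300e-02 -1.547e+00 -5.700e-02]
```

Emit:
drive_tool --deltas '[-1,0,0,-0.1,0,-1,0,0,-0.2,0,-1,0,0,-0.3,0,-1,0,0,-0.3,0,-1,0,0,-0.3,0,-1,0,0,-0.3,0,-1,0,0,-0.2,0,-1,0,0,-0.1,0,-1,0,0,0,0]'

```text
time: 5.07
tcp_pos: [0.5483, -0.1931, 0.2007]
eef_rot: [3.139, 0.001, 1.489]
wrist_force: [0.1, -0.4, -1.2]
opening: 0.33
gripper_force: 59.2
```

```bash
python3 g.py .6 -.03 .0205 1.496; python3 - <<'E'
from m import *
b,e=r.read_camera("side"); a,d=r.read_camera("top")
save("lift.png",np.hstack([cv2.resize(a[100:260,230:430],(400,320)),cv2.resize(b[180:340,170:370],(400,320))]))
E
```

```text
tcp [ 0.5483 -0.1931  0.2007] rpy [3.1393e+00 7.0000e-04 1.4891e+00] t 5.07 F [ 0.11 -0.43 -1.24] op 0.33 gf 59.2
units dx,dy,dz,yaw [ 4.17   0.956  4.506 -0.058]
```

View pics/lift.png

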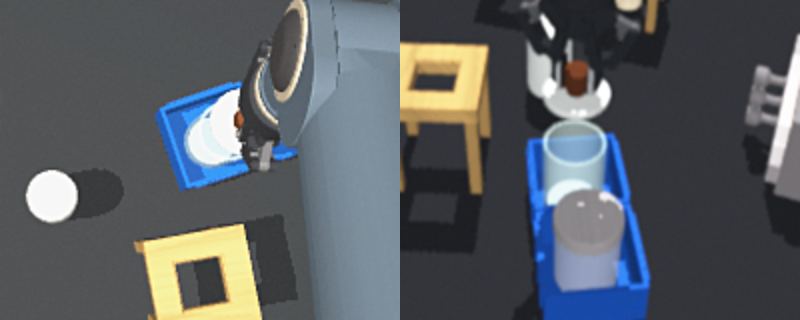

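The right panel shows the lid level in the gripper at (575,95), with the jar open and upright in its cell at (575,155).

Emit:
drive_tool --deltas '[-1,0.25,0.05,0,0,-1,0.5,0.1,0,0,-1,0.6,0.14,0,0,-1,0.6,0.14,0,0,-1,0.6,0.14,0,0,-1,0.6,0.14,0,0,-1,0.5,0.12,0,0,-1,0.35,0.09,0,0,-1,0.17,0.04,0,0,-1,0,0,0.2,0,-1,0,0,0.4,0]'

```text
time: 6.08
tcp_pos: [0.6006, -0.0297, 0.176]
eef_rot: [3.138, 0.0, 1.49]
wrist_force: [-0.4, -1.1, -1.5]
opening: 0.329
gripper_force: 59.3
```

Emit:
drive_tool --deltas '[-1,0,0,0.5,0,-1,0,0,0.5,0,-1,0,0,0.5,0,-1,0,0,0.5,0,-1,0,0,0.5,0,-1,0,0,0.5,0,-1,0,0,0.4,0,-1,0,0,0.2,0,-1,0,0,0.1,0,-1,0,0,0.1,0,-1,0,0,0,0]'

```text
time: 7.0
tcp_pos: [0.5996, -0.0302, 0.0231]
eef_rot: [-3.142, 0.0, 1.489]
wrist_force: [-0.1, -0.7, -1.8]
opening: 0.334
gripper_force: 59.3
```

```bash
python3 g.py .6 -.03 .0212 1.496
```

```text
tcp [ 0.5996 -0.0302  0.0231] rpy [-3.1415e+00  2.0000e-04  1.4887e+00] t 7.0 F [-0.08 -0.73 -1.81] op 0.334 gf 59.3
units dx,dy,dz,yaw [ 0.007  0.01   0.049 -0.061]
```

Emit:
drive_tool --deltas '[-1,0,0,0.03,0,-1,0,0,0.02,0,-1,0,0,0,0]'

```text
time: 7.25
tcp_pos: [0.6, -0.0299, 0.0219]
eef_rot: [3.14, 0.0, 1.489]
wrist_force: [-1.6, 0.8, -1.9]
opening: 0.33
gripper_force: 59.3
```

Emit:
drive_tool --deltas '[-1,0,0,0.025,0,-1,0,0,0,0]'

```text
time: 7.42
tcp_pos: [0.6001, -0.0298, 0.0211]
eef_rot: [3.14, 0.0, 1.489]
wrist_force: [-0.8, -1.0, 3.2]
opening: 0.329
gripper_force: 59.8
```

Emit:
drive_tool --deltas '[-1,0,0,0.025,0,-1,0,0,0,0]'

```text
time: 7.58
tcp_pos: [0.6001, -0.0298, 0.0211]
eef_rot: [3.141, 0.001, 1.489]
wrist_force: [-3.5, 0.1, 10.7]
opening: 0.333
gripper_force: 60.8
```

Emit:
drive_tool --deltas '[1,0,0,0,0,1,0,0,0,0,1,0,0,0,0,1,0,0,0,0,1,0,0,0,0,1,0,0,0,0,1,0,0,0,0,1,0,0,0,0,1,0,0,0,0,1,0,0,0,0]'

```text
time: 8.42
tcp_pos: [0.5996, -0.0298, 0.0193]
eef_rot: [3.142, 0.0, 1.489]
wrist_force: [-0.1, -0.2, -0.5]
opening: 1.002
gripper_force: 0.0
```

Emit:
drive_tool --deltas '[1,0,0,-0.2,0,1,0,0,-0.5,0,1,0,0,-0.8,0,1,0,0,-0.8,0,1,0,0,-0.8,0,1,0,0,-0.8,0,1,0,0,-0.8,0,1,0,0,-0.8,0,1,0,0,-0.5,0,1,0,0,0,0]'

```text
time: 9.25
tcp_pos: [0.6021, -0.0292, 0.2656]
eef_rot: [3.131, -0.0, 1.489]
wrist_force: [1.3, -0.5, 0.5]
opening: 1.002
gripper_force: 0.0
```

```bash
python3 g.py .5485 .2545 .255 1.498; python3 - <<'E'
from m import *
for c in("top","side"):
    a,d=r.read_camera(c); W=world(c,d)
    for n,cc,rad,z0,z1 in[("lid",(.6,-.03),.06,.008,.024),("knob",(.6,-.03),.04,.04,.055),("jarrim",(.548,-.193),.06,.108,.118),("handle",(.5485,.2545),.06,.212,.224)]:
        p=sel(W,cc,rad,z0,z1)
        if len(p)>4: print(c,n,len(p),*rect(p),"z",round(np.median(p[:,2]),4),"circ",*np.round(cv2.minEnclosingCircle((p[:,:2]*1000).astype(np.float32)),1) if 0 else cv2.minEnclosingCircle((p[:,:2]*1000).astype(np.float32)))
    if c=="top": save("t2.png",a)
    for n in("jar","jar_floor"): print(n,[(round(f["score"],2),np.round(f["point"],1)) for f in r.mark_of(c,n)[:2]])
E
```

```text
tcp [ 0.6021 -0.0292  0.2656] rpy [ 3.1310e+00 -4.0000e-04  1.4893e+00] t 9.25 F [ 1.26 -0.51  0.48] op 1.002 gf 0.0
units dx,dy,dz,yaw [ 6.96  -1.914  0.266 -0.072]
top lid 210 [595.4 -10.5] [73.9 34.8] 14.0 z 0.0156 circ (598.992919921875, -24.846595764160156) 37.03696060180664
top knob 10 [601.3 -17.6] [ 4.2 18.2] 82.5 z 0.0478 circ (601.066650390625, -19.66585350036621) 9.082176208496094
top jarrim 47 [ 558.7 -223.2] [50.1 10. ] 16.1 z 0.1141 circ (557.3016357421875, -218.50607299804688) 25.067861557006836
top handle 173 [549.2 254. ] [29.3 29.8] 84.4 z 0.2177 circ (549.37060546875, 254.28927612304688) 19.026762008666992
jar []
jar_floor []
side lid 326 [599.4 -32.3] [74.2 72.9] 7.4 z 0.0148 circ (597.740234375, -30.92010498046875) 39.48688888549805
side knob 75 [598.6 -31.3] [25.3 31.3] 9.4 z 0.0465 circ (598.7448120117188, -31.22687530517578) 17.189292907714844
side jarrim 232 [ 545.8 -193.2] [73.5 75.8] 10.7 z 0.1131 circ (547.089111328125, -192.88365173339844) 39.184844970703125
jar [(0.87, array([254.8, 281. ]))]
jar_floor [(0.58, array([254.5, 277.8]))]
```

Emit:
drive_tool --deltas '[1,0.4,-0.11,0,-0.06,1,0.75,-0.2,0,0,1,0.75,-0.2,0,0,1,0.75,-0.21,0,0,1,0.75,-0.21,0,0,1,0.75,-0.21,0,0,1,0.75,-0.21,0,0,1,0.75,-0.21,0,0,1,0.7,-0.2,0,0,1,0.4,-0.1,0,0,1,0.19,-0.05,0,0,1,0,0,0,0]'

```text
time: 10.55
tcp_pos: [0.5423, 0.2557, 0.2588]
eef_rot: [-3.14, -0.001, 1.501]
wrist_force: [0.2, 0.9, -0.5]
opening: 1.001
gripper_force: 0.0
```

```bash
python3 g.py .5485 .254 .171 1.496
```

```text
tcp [0.5423 0.2557 0.2588] rpy [-3.1401e+00 -7.0000e-04  1.5015e+00] t 10.55 F [ 0.2   0.91 -0.49] op 1.001 gf 0.0
units dx,dy,dz,yaw [-0.033  0.156  2.195  0.046]
```

Emit:
drive_tool --deltas '[1,-0.03,0.15,0,0.03,1,0,0,0.2,0,1,0,0,0.4,0,1,0,0,0.4,0,1,0,0,0.4,0,1,0,0,0.4,0,1,0,0,0.25,0,1,0,0,0.12,0,1,0,0,0,0,1,0,0,0,0]'

```text
time: 11.38
tcp_pos: [0.5506, 0.2506, 0.1728]
eef_rot: [3.141, -0.0, 1.492]
wrist_force: [-0.4, -0.9, 0.4]
opening: 1.004
gripper_force: 0.0
```

```bash
python3 g.py .5485 .254 .171 1.496
```

```text
tcp [0.5506 0.2506 0.1728] rpy [ 3.1411e+00 -1.0000e-04  1.4918e+00] t 11.38 F [-0.35 -0.86  0.41] op 1.004 gf 0.0
units dx,dy,dz,yaw [ 0.079 -0.058  0.044 -0.035]
```

Emit:
drive_tool --deltas '[1,0.08,-0.06,0,-0.03,1,0,0,0,0,1,0,0,0,0]'

```text
time: 11.63
tcp_pos: [0.5479, 0.2552, 0.1734]
eef_rot: [3.14, -0.001, 1.497]
wrist_force: [0.6, -0.6, 0.1]
opening: 1.004
gripper_force: 0.0
```

```bash
python3 g.py .5485 .254 .171 1.496
```

```text
tcp [0.5479 0.2552 0.1734] rpy [ 3.1402e+00 -8.0000e-04  1.4973e+00] t 11.63 F [ 0.58 -0.65  0.08] op 1.004 gf 0.0
units dx,dy,dz,yaw [-0.029  0.016  0.06   0.01 ]
```

Emit:
drive_tool --deltas '[-1,0,0,0,0,-1,0,0,0,0,-1,0,0,0,0,-1,0,0,0,0,-1,0,0,0,0,-1,0,0,0,0,-1,0,0,0,0,-1,0,0,0,0,-1,0,0,0,0,-1,0,0,0,0]'

```text
time: 12.47
tcp_pos: [0.5481, 0.2545, 0.1727]
eef_rot: [3.141, -0.0, 1.496]
wrist_force: [0.0, 0.3, 1.6]
opening: 0.343
gripper_force: 59.7
```

```bash
python3 g.py .5485 .254 .171 1.496
```

```text
tcp [0.5481 0.2545 0.1727] rpy [ 3.1410e+00 -2.0000e-04  1.4964e+00] t 12.47 F [0.01 0.27 1.64] op 0.343 gf 59.7
units dx,dy,dz,yaw [-0.012  0.011  0.042  0.003]
```

Emit:
drive_tool --deltas '[-1,0,0,-0.1,0,-1,0,0,-0.2,0,-1,0,0,-0.3,0,-1,0,0,-0.4,0,-1,0,0,-0.4,0,-1,0,0,-0.4,0,-1,0,0,-0.3,0,-1,0,0,0,0]'

```text
time: 13.13
tcp_pos: [0.549, 0.2556, 0.2602]
eef_rot: [3.137, -0.003, 1.497]
wrist_force: [0.3, 1.0, -2.2]
opening: 0.344
gripper_force: 59.9
```

```bash
python3 g.py .5481 .2545 .35 1.496
```

```text
tcp [0.549  0.2556 0.2602] rpy [ 3.1365e+00 -3.0000e-03  1.4965e+00] t 13.13 F [ 0.33  1.03 -2.22] op 0.344 gf 59.9
units dx,dy,dz,yaw [-0.03  -0.02  -2.246  0.004]
```

Emit:
drive_tool --deltas '[-1,0,0,-0.2,0,-1,0,0,-0.4,0,-1,0,0,-0.4,0,-1,0,0,-0.4,0,-1,0,0,-0.4,0,-1,0,0,-0.3,0,-1,0,0,-0.15,0,-1,0,0,0,0]'

```text
time: 13.8
tcp_pos: [0.5481, 0.2548, 0.3476]
eef_rot: [3.14, -0.001, 1.496]
wrist_force: [-0.5, 0.2, -1.6]
opening: 0.346
gripper_force: 59.9
```

```bash
python3 g.py .547 -.193 .35 1.496; python3 - <<'E'
from m import *
b,e=r.read_camera("side")
save("brush.png",cv2.resize(b[40:340,150:400],(600,720))[:600])
E
```

```text
tcp [0.5481 0.2548 0.3476] rpy [ 3.1401e+00 -9.0000e-04  1.4964e+00] t 13.8 F [-0.54  0.2  -1.62] op 0.346 gf 59.9
units dx,dy,dz,yaw [-1.1165e+01  8.0400e-01 -6.1000e-02  3.0000e-03]
```

View pics/brush.png

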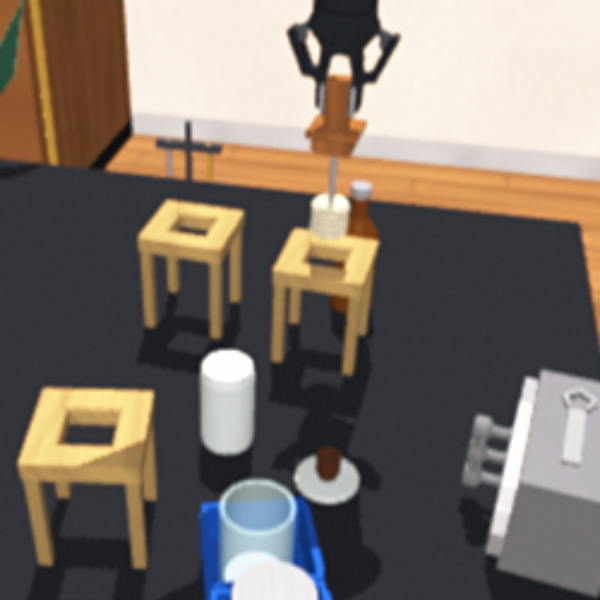

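The brush hangs upright above the stand (handle at (338,95), bristle head at (328,215)), and the lid lies flat, knob up, at (328,475).

Emit:
drive_tool --deltas '[-1,-0.2,0.01,0,0,-1,-0.4,0.03,0,0,-1,-0.6,0.04,0,0,-1,-0.7,0.05,0,0,-1,-0.7,0.05,0,0,-1,-0.7,0.05,0,0,-1,-0.7,0.05,0,0,-1,-0.7,0.05,0,0,-1,-0.7,0.05,0,0,-1,-0.7,0.05,0,0,-1,-0.7,0.05,0,0,-1,-0.7,0.05,0,0]'

```text
time: 14.85
tcp_pos: [0.5456, -0.0485, 0.3453]
eef_rot: [-3.139, 0.0, 1.496]
wrist_force: [0.4, -0.1, -2.4]
opening: 0.344
gripper_force: 59.9
```

Emit:
drive_tool --deltas '[-1,-0.7,0.05,0,0,-1,-0.7,0.05,0,0,-1,-0.7,0.05,0,0,-1,-0.6,0.05,0,0,-1,-0.5,0.04,0,0,-1,-0.3,0.03,0,0,-1,-0.15,0.01,0,0,-1,0,0,0,0,-1,0,0,0,0,-1,0,0,0,0]'

```text
time: 15.68
tcp_pos: [0.5472, -0.1908, 0.3465]
eef_rot: [-3.142, -0.001, 1.499]
wrist_force: [0.8, -0.8, -1.5]
opening: 0.347
gripper_force: 59.9
```

```bash
python3 g.py .547 -.193 .237 1.496; python3 - <<'E'
from m import *
b,e=r.read_camera("side"); W=world("side",e)
for n,cc,rad,z0,z1 in[("rim",(.547,-.193),.043,.106,.118),("head",(.547,-.193),.043,.19,.24),("handletop",(.547,-.193),.04,.35,.41),("flange",(.547,-.193),.06,.332,.337)]:
    p=sel(W,cc,rad,z0,z1)
    if len(p)>4: print(n,len(p),*rect(p),p.mean(0).round(4),cv2.minEnclosingCircle((p[:,:2]*1000).astype(np.float32)))
save("overjar.png",cv2.resize(b[100:340,170:370],(500,600)))
for n in("brush_tip","jar_floor"): print(n,[(round(f["score"],2),np.round(f["point"],1)) for f in r.mark_of("side",n)[:2]])
i=r.camera_info("side"); M=np.linalg.inv(i["world_from_camera"])
def pix(P):
    q=M@[*P,1]; return i["cx"]+i["fx"]*q[0]/-q[2], i["cy"]-i["fy"]*q[1]/-q[2]
p=r.observe()["tcp_pos"]; print("expected tip px",pix(p-[0,0,.1627]),"jarfloor",pix([.547,-.193,.011]))
E
```

```text
tcp [ 0.5472 -0.1908  0.3465] rpy [-3.1415e+00 -9.0000e-04  1.4992e+00] t 15.68 F [ 0.83 -0.82 -1.52] op 0.347 gf 59.9
units dx,dy,dz,yaw [-5.600e-02 -1.000e-03  2.737e+00  2.600e-02]
rim 265 [ 546.5 -193.3] [73.7 75.7] 23.7 [ 0.5465 -0.1958  0.112 ] ((546.5634765625, -194.14675903320312), 38.85765075683594)
head 484 [ 547.8 -192.6] [49.1 45.3] 43.7 [ 0.548  -0.2012  0.2174] ((546.6223754882812, -191.262451171875), 25.017614364624023)
handletop 848 [ 546.7 -192.7] [29.7 78.3] 86.0 [ 0.547  -0.1997  0.3812] ((546.9544067382812, -194.04641723632812), 39.63771057128906)
flange 60 [ 546.  -192.2] [58.9 62.3] 87.0 [ 0.5524 -0.1984  0.3336] ((544.7736206054688, -192.1785125732422), 42.01805114746094)
brush_tip [(0.73, array([255.3, 230.8]))]
jar_floor [(0.67, array([254.8, 279.8]))]
expected tip px (np.float64(257.96646002141745), np.float64(228.57416549344669)) jarfloor (np.float64(256.1561888654127), np.float64(279.6843068949401))
```

View pics/overjar.png

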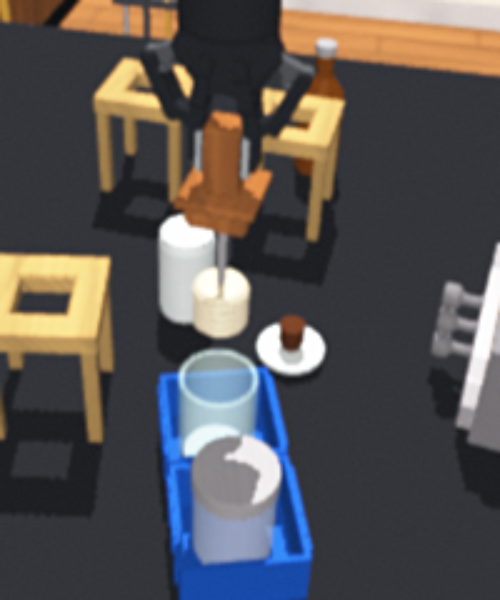

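The brush head at (220,302) is centred over the open jar mouth at (218,380); the depth data put it within about 2 mm.

Emit:
drive_tool --deltas '[-1,-0.05,0,0.2,0,-1,0,0,0.4,0,-1,0,0,0.4,0,-1,0,0,0.4,0,-1,0,0,0.4,0,-1,0,0,0.4,0,-1,0,0,0.35,0,-1,0,0,0.2,0,-1,0,0,0,0]'

```text
time: 16.58
tcp_pos: [0.5456, -0.1943, 0.2342]
eef_rot: [-3.137, -0.001, 1.497]
wrist_force: [-0.1, -0.2, -2.2]
opening: 0.347
gripper_force: 59.7
```

```bash
python3 g.py .547 -.193 .181 1.496
```

```text
tcp [ 0.5456 -0.1943  0.2342] rpy [-3.1374e+00 -1.0000e-03  1.4968e+00] t 16.58 F [-0.15 -0.2  -2.15] op 0.347 gf 59.7
units dx,dy,dz,yaw [0.035 0.033 1.329 0.007]
```

Now down to about 7 mm above the floor.

Emit:
drive_tool --deltas '[-1,0.02,0.02,0.2,0,-1,0,0,0.3,0,-1,0,0,0.3,0,-1,0,0,0.3,0,-1,0,0,0.15,0,-1,0,0,0.05,0,-1,0,0,0,0]'

```text
time: 17.17
tcp_pos: [0.5474, -0.1939, 0.1837]
eef_rot: [-3.14, -0.0, 1.496]
wrist_force: [-0.1, -0.2, -1.9]
opening: 0.345
gripper_force: 59.8
```

```bash
python3 g.py .547 -.193 .181 1.496
```

```text
tcp [ 0.5474 -0.1939  0.1837] rpy [-3.1403e+00 -4.0000e-04  1.4964e+00] t 17.17 F [-0.14 -0.2  -1.94] op 0.345 gf 59.8
units dx,dy,dz,yaw [ 0.022 -0.012  0.067  0.004]
```

Emit:
drive_tool --deltas '[-1,0,0,0.06,0,-1,0,0,0.06,0,-1,0,0,0,0]'

```text
time: 17.42
tcp_pos: [0.5478, -0.194, 0.1797]
eef_rot: [3.141, 0.0, 1.496]
wrist_force: [-0.3, 0.0, -1.6]
opening: 0.347
gripper_force: 59.8
```

Emit:
drive_tool --deltas '[-1,0,0,-0.2,0,-1,0,0,-0.35,0,-1,0,0,-0.35,0,-1,0,0,-0.3,0,-1,0,0,-0.2,0,-1,0,0,-0.1,0,-1,0,0,0,0,-1,0,0,0,0]'

```text
time: 18.08
tcp_pos: [0.5475, -0.194, 0.2396]
eef_rot: [-3.141, 0.0, 1.496]
wrist_force: [-0.2, -0.2, -1.1]
opening: 0.344
gripper_force: 59.7
```

Emit:
drive_tool --deltas '[-1,0,0,0.2,0,-1,0,0,0.35,0,-1,0,0,0.35,0,-1,0,0,0.3,0,-1,0,0,0.2,0,-1,0,0,0.12,0,-1,0,0,0,0,-1,0,0,0,0]'

```text
time: 18.75
tcp_pos: [0.5479, -0.194, 0.1789]
eef_rot: [3.141, -0.0, 1.496]
wrist_force: [-0.5, -0.7, -1.2]
opening: 0.344
gripper_force: 59.8
```

Emit:
drive_tool --deltas '[-1,0,0,-0.2,0,-1,0,0,-0.35,0,-1,0,0,-0.35,0,-1,0,0,-0.3,0,-1,0,0,-0.2,0,-1,0,0,-0.12,0,-1,0,0,0,0,-1,0,0,0,0]'

```text
time: 19.42
tcp_pos: [0.5476, -0.194, 0.2397]
eef_rot: [-3.142, 0.0, 1.496]
wrist_force: [-0.2, 0.2, -1.8]
opening: 0.344
gripper_force: 59.8
```

Emit:
drive_tool --deltas '[-1,0,0,0.2,0,-1,0,0,0.35,0,-1,0,0,0.35,0,-1,0,0,0.3,0,-1,0,0,0.2,0,-1,0,0,0.12,0,-1,0,0,0,0,-1,0,0,0,0]'

```text
time: 20.08
tcp_pos: [0.5479, -0.194, 0.1789]
eef_rot: [3.141, -0.0, 1.496]
wrist_force: [-0.2, -0.3, -0.4]
opening: 0.342
gripper_force: 59.8
```

Emit:
drive_tool --deltas '[-1,0,0,-0.2,0,-1,0,0,-0.35,0,-1,0,0,-0.35,0,-1,0,0,-0.3,0,-1,0,0,-0.2,0,-1,0,0,-0.12,0,-1,0,0,0,0,-1,0,0,0,0]'

```text
time: 20.75
tcp_pos: [0.5476, -0.194, 0.2397]
eef_rot: [-3.142, 0.0, 1.496]
wrist_force: [0.3, 0.4, -1.8]
opening: 0.342
gripper_force: 59.8
```

Emit:
drive_tool --deltas '[-1,0,0,0.2,0,-1,0,0,0.35,0,-1,0,0,0.35,0,-1,0,0,0.3,0,-1,0,0,0.2,0,-1,0,0,0.12,0,-1,0,0,0,0,-1,0,0,0,0]'

```text
time: 21.42
tcp_pos: [0.5479, -0.194, 0.1789]
eef_rot: [3.142, -0.0, 1.496]
wrist_force: [-0.1, -0.2, -2.4]
opening: 0.341
gripper_force: 59.8
```

Emit:
drive_tool --deltas '[-1,0,0,-0.2,0,-1,0,0,-0.4,0,-1,0,0,-0.4,0,-1,0,0,-0.4,0,-1,0,0,-0.4,0,-1,0,0,-0.4,0,-1,0,0,-0.4,0,-1,0,0,-0.4,0,-1,0,0,-0.4,0,-1,0,0,-0.4,0,-1,0,0,-0.3,0,-1,0,0,-0.1,0]'

```text
time: 22.42
tcp_pos: [0.5488, -0.194, 0.3504]
eef_rot: [3.136, 0.001, 1.496]
wrist_force: [0.3, -0.5, -2.3]
opening: 0.343
gripper_force: 59.9
```

```bash
python3 g.py .5481 .2545 .35 1.496
```

```text
tcp [ 0.5488 -0.194   0.3504] rpy [3.1362e+00 1.4000e-03 1.4965e+00] t 22.42 F [ 0.28 -0.51 -2.28] op 0.343 gf 59.9
units dx,dy,dz,yaw [ 1.118e+01 -8.490e-01  1.000e-02  4.000e-03]
```

Emit:
drive_tool --deltas '[-1,0.2,-0.01,0,0,-1,0.4,-0.03,0,0,-1,0.6,-0.04,0,0,-1,0.7,-0.05,0,0,-1,0.7,-0.05,0,0,-1,0.7,-0.05,0,0,-1,0.7,-0.05,0,0,-1,0.7,-0.05,0,0,-1,0.7,-0.05,0,0,-1,0.7,-0.05,0,0,-1,0.7,-0.05,0,0,-1,0.7,-0.05,0,0]'

```text
time: 23.42
tcp_pos: [0.5478, 0.1086, 0.3459]
eef_rot: [-3.14, 0.0, 1.497]
wrist_force: [-0.1, 1.0, -2.3]
opening: 0.345
gripper_force: 59.9
```

Emit:
drive_tool --deltas '[-1,0.7,-0.06,0,0,-1,0.7,-0.06,0,0,-1,0.7,-0.06,0,0,-1,0.6,-0.05,0,0,-1,0.5,-0.04,0,0,-1,0.3,-0.03,0,0,-1,0.15,-0.01,0,0,-1,0,0,0,0,-1,0,0,0,0,-1,0,0,0,0,-1,0,0,0,0,-1,0,0,0,0]'

```text
time: 24.42
tcp_pos: [0.5477, 0.252, 0.347]
eef_rot: [3.141, 0.001, 1.494]
wrist_force: [0.2, -0.1, -1.5]
opening: 0.342
gripper_force: 59.9
```

```bash
python3 g.py .5481 .2545 .350 1.4964;python3 - <<'E'
from m import *
for c in("top","side"):
  b,e=r.read_camera(c); W=world(c,e)
  for n,cc,rad,z0,z1 in[("plate",(.548,.2545),.1,.146,.1535),("head",(.547,.2545),.043,.195,.23)]:
    p=sel(W,cc,rad,z0,z1)
    if len(p)>4: print(c,n,len(p),*rect(p),cv2.minEnclosingCircle((p[:,:2]*1000).astype(np.float32)))
E
```

```text
tcp [0.5477 0.252  0.347 ] rpy [3.1412e+00 6.0000e-04 1.4944e+00] t 24.42 F [ 0.21 -0.14 -1.55] op 0.342 gf 59.9
units dx,dy,dz,yaw [ 0.063  0.004 -0.076 -0.017]
top plate 1336 [549.8 254.9] [120.5 120.5] 86.1 ((548.3524780273438, 244.42971801757812), 76.72769165039062)
top head 215 [545.8 241. ] [25.6 48.5] 77.1 ((548.1815795898438, 251.3139190673828), 24.365270614624023)
side plate 524 [547.9 254.1] [126.1 119.7] 86.8 ((548.5162353515625, 253.88467407226562), 83.33244323730469)
side head 209 [546.3 249.5] [46.4 49. ] 83.1 ((547.134521484375, 248.13381958007812), 25.577802658081055)
```

Emit:
drive_tool --deltas '[-1,0.06,0,0,-0.01,-1,0,0,0,0,-1,0,0,0,0,-1,0,0,0,0]'

```text
time: 24.85
tcp_pos: [0.5475, 0.2557, 0.3469]
eef_rot: [3.142, 0.0, 1.498]
wrist_force: [-0.1, -0.0, -2.4]
opening: 0.346
gripper_force: 59.9
```

```bash
python3 g.py .5481 .2545 .21 1.4964; python3 - <<'E'
from m import *
b,e=r.read_camera("side"); W=world("side",e)
p=sel(W,(.548,.2545),.043,.195,.23); print(cv2.minEnclosingCircle((p[:,:2]*1000).astype(np.float32)))
E
```

```text
tcp [0.5475 0.2557 0.3469] rpy [3.1415 0.     1.4978] t 24.85 F [-0.08 -0.02 -2.39] op 0.346 gf 59.9
units dx,dy,dz,yaw [-0.03   0.017  3.423  0.011]
((546.4571533203125, 253.6375274658203), 24.954452514648438)
```

Emit:
drive_tool --deltas '[-1,-0.02,0.02,0.2,0,-1,0,0,0.4,0,-1,0,0,0.4,0,-1,0,0,0.4,0,-1,0,0,0.3,0,-1,0,0,0,0,-1,0,0,0,0]'

```text
time: 25.48
tcp_pos: [0.5482, 0.2546, 0.2783]
eef_rot: [-3.14, 0.001, 1.498]
wrist_force: [0.5, 0.1, -2.0]
opening: 0.347
gripper_force: 59.7
```

```bash
python3 g.py .5481 .2545 .21 1.4964
```

```text
tcp [0.5482 0.2546 0.2783] rpy [-3.1405e+00  6.0000e-04  1.4975e+00] t 25.48 F [ 0.46  0.15 -1.98] op 0.347 gf 59.7
units dx,dy,dz,yaw [-0.002 -0.002  1.707  0.009]
```

Emit:
drive_tool --deltas '[-1,0,0,0.2,0,-1,0,0,0.4,0,-1,0,0,0.4,0,-1,0,0,0.4,0,-1,0,0,0.2,0,-1,0,0,0.1,0,-1,0,0,0,0,-1,0,0,0,0]'

```text
time: 26.15
tcp_pos: [0.5488, 0.2552, 0.2118]
eef_rot: [3.14, -0.001, 1.498]
wrist_force: [-0.5, 1.0, -1.2]
opening: 0.342
gripper_force: 59.8
```

```bash
python3 g.py .5481 .2545 .1735 1.4964
```

```text
tcp [0.5488 0.2552 0.2118] rpy [ 3.1402e+00 -9.0000e-04  1.4976e+00] t 26.15 F [-0.52  1.02 -1.22] op 0.342 gf 59.8
units dx,dy,dz,yaw [-0.02  -0.016  0.957  0.01 ]
```

Emit:
drive_tool --deltas '[-1,-0.01,-0.01,0.1,0,-1,0,0,0.15,0,-1,0,0,0.15,0,-1,0,0,0.15,0,-1,0,0,0.1,0,-1,0,0,0.1,0,-1,0,0,0,0,-1,0,0,0,0]'

```text
time: 26.82
tcp_pos: [0.5478, 0.2544, 0.1806]
eef_rot: [-3.141, 0.0, 1.498]
wrist_force: [-0.2, -0.8, -2.2]
opening: 0.346
gripper_force: 59.8
```

```bash
python3 g.py .5481 .2545 .1727 1.4964
```

```text
tcp [0.5478 0.2544 0.1806] rpy [-3.1412e+00  2.0000e-04  1.4976e+00] t 26.82 F [-0.21 -0.76 -2.16] op 0.346 gf 59.8
units dx,dy,dz,yaw [0.003 0.007 0.197 0.01 ]
```

The plug is 14 mm into the socket with no force.

Emit:
drive_tool --deltas '[-1,0,0,0.07,0,-1,0,0,0.07,0,-1,0,0,0.04,0,-1,0,0,0,0,-1,0,0,0,0]'

```text
time: 27.23
tcp_pos: [0.5478, 0.2544, 0.1736]
eef_rot: [-3.142, 0.0, 1.498]
wrist_force: [0.2, 0.2, -2.1]
opening: 0.345
gripper_force: 59.8
```

Emit:
drive_tool --deltas '[-1,0,0,0.03,0,-1,0,0,0,0,-1,0,0,0,0]'

```text
time: 27.48
tcp_pos: [0.548, 0.2546, 0.1727]
eef_rot: [3.141, -0.0, 1.498]
wrist_force: [0.6, 0.2, -2.4]
opening: 0.345
gripper_force: 59.8
```

Emit:
drive_tool --deltas '[-1,0,0,0.025,0,-1,0,0,0,0,-1,0,0,0,0]'

```text
time: 27.73
tcp_pos: [0.5481, 0.2546, 0.1727]
eef_rot: [3.141, -0.0, 1.497]
wrist_force: [-1.6, -1.2, 5.6]
opening: 0.344
gripper_force: 60.6
```

Seated. Next, release and retreat.

Emit:
drive_tool --deltas '[1,0,0,0,0,1,0,0,0,0,1,0,0,0,0,1,0,0,0,0,1,0,0,0,0,1,0,0,0,0,1,0,0,0,0,1,0,0,0,0,1,0,0,0,0,1,0,0,0,0]'

```text
time: 28.57
tcp_pos: [0.5479, 0.2544, 0.1715]
eef_rot: [3.142, 0.0, 1.498]
wrist_force: [0.2, 0.5, -0.2]
opening: 1.002
gripper_force: 0.0
```

Emit:
drive_tool --deltas '[1,0,0,-0.2,0,1,0,0,-0.4,0,1,0,0,-0.5,0,1,0,0,-0.5,0,1,0,0,-0.5,0,1,0,0,-0.5,0,1,0,0,-0.5,0,1,0,0,-0.3,0,1,0,0,0,0,1,0,0,0,0,1,0,0,0,0]'

```text
time: 29.48
tcp_pos: [0.5473, 0.254, 0.3062]
eef_rot: [-3.14, 0.001, 1.498]
wrist_force: [0.2, 0.5, 0.4]
opening: 1.0
gripper_force: 0.0
```

```bash
python3 g.py .5481 .2545 .35 1.4964; python3 - <<'E'
from m import *
b,e=r.read_camera("side"); W=world("side",e)
save("end.png",cv2.resize(b[60:340,150:400],(536,600)))
for n,cc,rad,z0,z1 in[("plate",(.548,.2545),.1,.146,.1535),("flange",(.546,.255),.06,.154,.163),("handle",(.546,.255),.06,.21,.224),("lid",(.6,-.03),.06,.008,.024),("rim",(.547,-.193),.043,.106,.118),("can",(.465,.025),.05,.11,.12)]:
    p=sel(W,cc,rad,z0,z1)
    if len(p)>4: print(n,len(p),*rect(p),np.median(p[:,2]).round(4))
E
```

```text
tcp [0.5473 0.254  0.3062] rpy [-3.1399e+00  1.3000e-03  1.4976e+00] t 29.48 F [0.24 0.53 0.42] op 1.0 gf 0.0
units dx,dy,dz,yaw [ 0.015  0.018 -1.094  0.01 ]
plate 465 [547.9 254.8] [124.4 120.1] 86.5 0.1488
flange 155 [546.7 251.9] [67.3 65.6] 86.7 0.157
handle 56 [547.1 251.3] [30.4 28.5] 88.6 0.216
lid 327 [599.2 -32. ] [72.6 74.5] 88.9 0.0149
rim 257 [ 546.6 -194.5] [73.4 76.7] 37.1 0.1125
can 215 [464.2  24.3] [57.5 59.2] 31.5 0.1139
```

View pics/end.png

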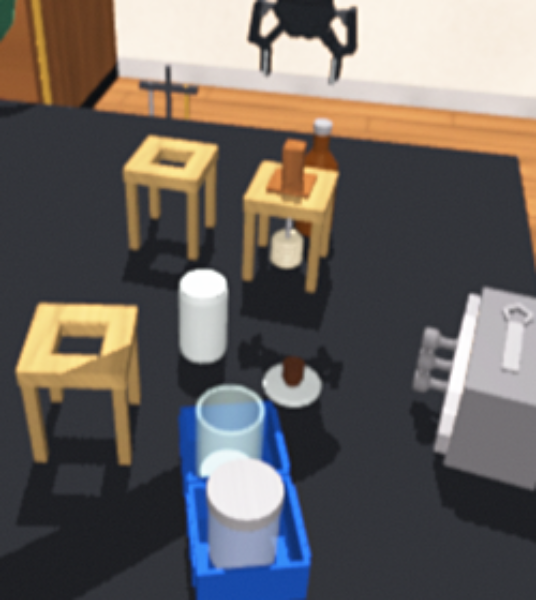

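The brush is home in its stand at (290,190), with flange and handle heights the same as at the start. The lid is flat at (292,380), the jar stands at (230,430), the bystanders are unmoved, and the gripper is clear.

```bash
python3 -c "
from station import r
print(r.job_done())"
```

```text
the job is handed in; nothing more can be done
None
```

I handed the job in at about 29.5 s with every step done, though no verdict came back: the lid is flat and knob up on the slate, the jar had four full brush strokes, the brush is back fully home in its stand, and the jar and bystanders stand where they were.

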